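Find the high spot of a wheel with a plunger indicator

TASK

The rim of the wheel on the run-out stand has one high spot, hidden under the flange. Slide the indicator forward by its post until its plunger bears on the rim about a third of its travel in, then turn the wheel by the crank knob to find the high spot, and leave the wheel with the high spot right at the plunger, the plunger still bearing on it. Never run the plunger to the end of its travel or force it, leave the other things alone, and let go of everything at the end.

Things in the scene. Friction and masses are not known exactly. Their poses are not given: they have to be found in the camera images.
- stand: run-out stand: dark steel base plate 130 x 340 x 12 mm, fixed to the bench. Origin under the wheel's axis, on the bench, z up; the plate runs from y = +78 to -262 mm. The indicator carriage sits on a rail on the -y side and slides along the stand's +y towards the wheel.
- flange (a point): on the wheel's axis, top of its hub, 68 mm above the bench. Flange: concentric aluminium disc, 100 mm diameter, 52 to 60 mm above the bench; the crank knob stands on it. The wheel turns endlessly both ways, needs about 0.2 N m, and stays where it is left.
- spindle (a point): on the wheel's axis, 40 mm above the bench. Rim under the flange: 31 to 51 mm above the bench, round with radius 40 mm except one smooth high spot of 46 mm; it rises from 0.5 rad before its peak to 0.5 rad after, and is 1.5 mm lower 0.25 rad off the peak. Its angle to the knob is unknown and differs every time; at the start it does not face the plunger.
- crank_grip (a point): black crank knob: upright cylinder, 22 mm diameter, 66 to 105 mm above the bench, 35 mm off the wheel's axis, free to spin on its own pin; the point is on its axis, 88 mm above the bench. Carry it round a circle of 35 mm radius about the spindle to turn the wheel.
- post_grip (a point): black post, 18 x 18 mm, square to the stand, on the rear of the grey carriage (50 x 100 mm, top 56 mm above the bench). Post top 117 mm above the bench; the point is on its axis at 102 mm. Pushed along the stand's +y it slides the carriage (58 mm travel, about 9 N), which stays where it is left. Ahead of it lies a round dial, 52 mm diameter, top 63 mm above the bench, centre 49 mm from the post.
- tip (a point): front of the plunger's 8 mm ball tip, 41 mm above the bench, on the line from post to spindle; free, it is 142 mm ahead (stand's +y) of the post's axis. When it bears on the rim, its horizontal distance from the spindle is the rim's radius there: 40 mm, or 46 mm at the high spot.
- plunger (a joint): how far the sprung plunger is pressed in, m: 0 free, 0.015 at the end of its travel. Spring 0.6 N, plus 0.3 N per mm. The needle of the white dial on the carriage shows it: clockwise from above 0.36 rad per mm (16 ticks, one per mm, long at 0, 5, 10, 15); at 0 it points along the stand's +y.
- plunger_rod: the plunger: 6 mm steel rod with the ball tip; origin at the front of the tip, axes as the stand's.
- marker: bystander: white permanent marker with a dark cap, 12x139x12 mm, lying on the bench; leave it where it is
- angle_1: bystander: short drilled aluminium angle clip, 52x31x25 mm, lying on the bench; leave it where it is
- scriber: bystander: thin steel scriber, 10x141x10 mm, lying on the bench; leave it where it is
- cleco_1: bystander: brass-coloured sheet holder, 12x63x12 mm, lying on the bench; leave it where it is
- punch: bystander: steel centre punch, 12x108x12 mm, lying on the bench; leave it where it is
- deburrer: bystander: blue-handled deburring tool, 15x126x15 mm, lying on the bench; leave it where it is

How it is judged:
By the outcome, as a careful person would: the job done as asked, in the order asked, and still so for the second after the job is handed in, with the robot touching nothing.
It also fails if it takes over 64 s, if anything falls off the work surface, if the arm or the gripper's body presses on something with over 40 N, if the wrist force passes 120 N, or if a joint passes its speed limit or range.

ROBOT

A 6-joint arm with a two-finger parallel gripper is mounted at the origin on the work surface; the furniture and walls round the work are solid. World frame = base frame: x ahead of the robot, y to its left, z up, the work surface at z = 0. Lengths are in m, angles in rad, forces in N, time in s.
With the tool pointing down it reaches from about 0.4 to 0.825 m from the base axis. Payload 7 kg.
Tool frame: the origin (TCP) lies midway between the tips of the shut fingers; the grasp point (between the pads) lies 19 mm behind it (manip.pinch_z is the distance from the TCP to the grasp point, in m); z points along the fingers, x is the direction in which the jaws open and shut, and the axes are right-handed (so a half turn about z gives the same grasp; the last joint's range is limited). The gripper opens to 85 mm and grips with 20 to 120 N. Pads are 22 mm wide; open, the fingers measure 114 mm over their backs; the gripper's body (76 mm by 85 mm) begins 54 mm behind the grasp point. The pads swing forward as they close: fully open they stand 13 mm farther back than shut.
Start: joints at [-0.949, 0.359, 0.012, 0, -1.224, -0.288], TCP at [0.221, -0.638, 0.231] pointing down, gripper open.
Joint ranges: [-3.07, 3.07], [-1.43, 2.12], [-1.02, 1.25], [-3.03, 1.67], [-3.05, -0], [-3.03, 3.03]. Speed limits (rad/s): [2.39, 2.39, 3.01, 3.14, 3.14, 3.14].

INTERFACE

Orientations are given as a 3x3 rotation matrix whose columns are the frame's x, y, z axes.
In Python, from bench import manip, cams, ticket gives the robot as it stands.
- The arm moves only by the tool drive_tool, never from a script. Its arguments are lists of equal length, an entry for each row: "rotation": the turn, a rotation vector about the tool's x, y, z in rad, a list of three; "delta_pos": the shift along the tool's x, y, z in mm, a list of three; "gripper": the finger opening in mm, from 0 to 85.4. A call has exactly 8 rows; each row is the pose to reach, as a shift and turn from the pose commanded when the call began, along the tool's axes at that moment; what a row does not reach only later rows make up. A row lasts 1/8 s, in which the tool goes at most 62.5 mm and 10.7 degrees, less where a joint would pass 70% of its speed; a pose out of reach is approached as far as the arm can. A call with a gripper value outside its range is refused whole. The fingers move at their own pace and stop on an object; "grip_force" is the grip in N (left out, the last holds). Time passes only in rows, so rows that repeat a pose let the fingers close, or fill a call up. It gives the time, the measured TCP pose, the force and the opening at its end, in the units of the state.
- manip.read_state(): the state, without advancing time (a new reading comes with each control period).
- cams.capture(name): name is "scene" or "top" or "wrist"; returns a dict with "pixels" (400x640x3 uint8, red, green, blue), "depth" (400x640 float32, m along the optical axis (not along the pixel's ray), 0 where there is no reading), "fx", "fy", "cx", "cy" (pixels), "extrinsics" (4x4, takes a point from world to camera coordinates); the wrist camera has in their place "hand_eye" (4x4, takes a point from camera to tool coordinates, whose origin is the TCP and whose axes are the tool frame's). Camera axes: x right, y down, z forward; pixel columns grow to the right and rows downward; lengths in m; the calibration is good to about 2 mm. A picture is of the moment at which its call begins: read the wrist's pose just before it.
- ticket.sign_off(): hands the job in, once; it reports no verdict.
The state is a dict: "time": time; "joints": joint angles; "joint_vel": joint speeds; "joint_efforts": joint torques, N m; "tool_pos": TCP position; "tool_rot": TCP orientation; "wrist_force": force on the tool from outside, world axes, zero at the start; "moment": the same for the moment, N m; "finger_gap": finger opening in m.
Only numpy, scipy, OpenCV 4.12 (cv2) and the standard library are available. Lean on these libraries where they do the work, as an engineer would, in place of code of your own. Each camera call takes 0.05 s, during which the arm holds its last target.

## Working session

There is one attempt and no reset: what is moved stays moved. The work goes in short steps, Python scripts to look and compute and a tool call to move; the robot and the scene stay as the last step left them, time stands still between calls to the robot, and variables do not carry over. Pictures are saved under pics/ and viewed, and the job is handed in when it is done.

Besides the shell and the picture viewer there is one more tool, called after "Emit:" as name(argument=value, ...) on one line, values as JSON. drive_tool: Moves the arm, as the interface text tells. Its arguments: {"type":"object","properties":{"rotation":{"type":"array"},"delta_pos":{"type":"array"},"gripper":{"type":"array"},"grip_force":{"type":"number"}},"required":["rotation","delta_pos","gripper"]}

```bash
mkdir -p pics; ls; python3 - <<'E'
from bench import manip,cams
import cv2,numpy as np
s=manip.read_state(); print(s['time'],s['tool_pos'],np.round(s['tool_rot'],3).tolist(),s['finger_gap'],manip.pinch_z)
for n in("scene","top","wrist"):
    c=cams.capture(n); cv2.imwrite(f'pics/{n}0.png',c['pixels'][:,:,::-1])
    print(n,c['fx'],c['fy'],c['cx'],c['cy'],np.round(c.get('extrinsics',c.get('hand_eye')),3).tolist())
    np.savez(f'{n}0.npz',**c)
E
```

```text
pics
0.0 [ 0.22095579 -0.63727691  0.23034369] [[-0.327, 0.945, -0.001], [0.945, 0.328, 0.002], [0.002, -0.0, -1.0]] 0.08538359657577294 0.0187
scene 446.35829412730436 446.35829412730436 320.4608038311148 203.2532392206435 [[-0.822, -0.57, -0.007, 0.433], [-0.394, 0.578, -0.715, 0.257], [0.412, -0.585, -0.699, 0.915], [0.0, 0.0, 0.0, 1.0]]
top 463.57152388736404 463.57152388736404 311.857993971669 198.2783258908184 [[0.009, -1.0, -0.002, 0.018], [-0.988, -0.008, -0.151, 0.533], [0.151, 0.003, -0.989, 1.313], [0.0, 0.0, 0.0, 1.0]]
wrist 288.378287321708 288.378287321708 323.30635593786326 200.29288177854525 [[1.0, 0.0, -0.0, 0.0], [-0.0, 0.953, 0.303, -0.077], [0.0, -0.303, 0.953, -0.144], [0.0, 0.0, 0.0, 1.0]]
```

View pics/scene0.png

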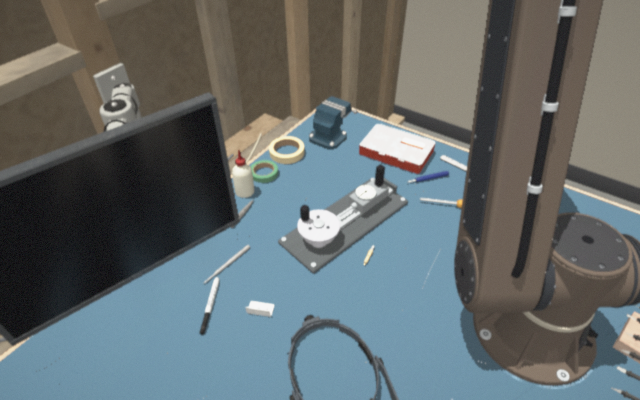

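View pics/top0.png

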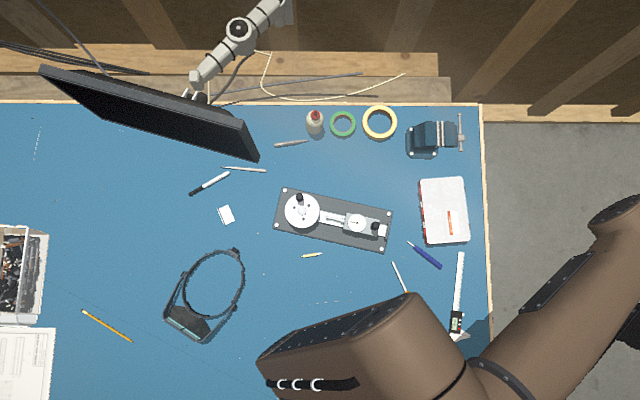

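View pics/wrist0.png

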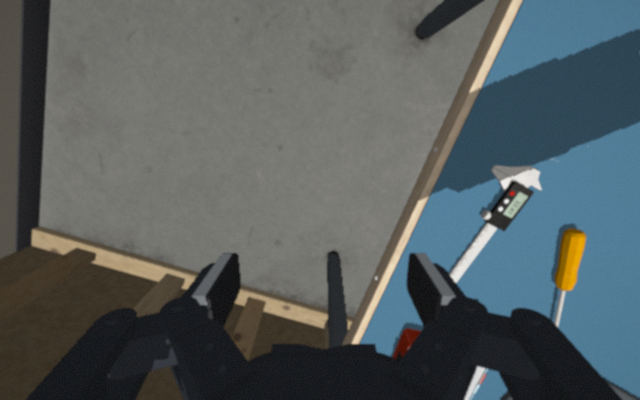

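The top view shows the wheel near (302,210), the knob at about (299,198), the dial at (357,222) and the post at about (376,227). I'll zoom in and measure.

```bash
cat > h.py <<'E'
import numpy as np,cv2
def ray(c,u,v,T_cw=None):
    E=np.array(c['extrinsics']) if 'extrinsics' in c else None
    if E is not None: R=E[:3,:3].T; o=-R@E[:3,3]
    else: R=T_cw[:3,:3]; o=T_cw[:3,3]
    d=R@np.array([(u-c['cx'])/c['fx'],(v-c['cy'])/c['fy'],1.]); return o,d
def onz(c,u,v,z,T=None):
    o,d=ray(c,u,v,T); return o+d*(z-o[2])/d[2]
def proj(c,p,T=None):
    if 'extrinsics' in c: q=np.array(c['extrinsics'])@np.r_[p,1]
    else: q=np.linalg.inv(T)@np.r_[p,1]
    return np.array([c['fx']*q[0]/q[2]+c['cx'],c['fy']*q[1]/q[2]+c['cy']])
def wristT(s,c):
    T=np.eye(4);T[:3,:3]=s['tool_rot'];T[:3,3]=s['tool_pos'];return T@np.array(c['hand_eye'])
E
python3 - <<'E'
from h import *
t=dict(np.load('top0.npz'));s=dict(np.load('scene0.npz'))
a=cv2.resize(t['pixels'][170:270,260:410,::-1],None,fx=5,fy=5,interpolation=cv2.INTER_CUBIC);cv2.imwrite('pics/tz.png',a)
b=cv2.resize(s['pixels'][150:280,270:420,::-1],None,fx=4.5,fy=4.5,interpolation=cv2.INTER_CUBIC);cv2.imwrite('pics/sz.png',b)
E
```

```text
(no output)
```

View pics/tz.png

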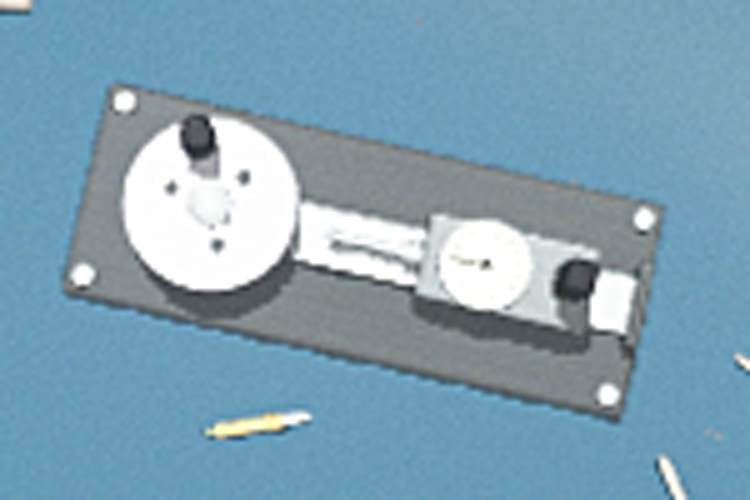

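View pics/sz.png

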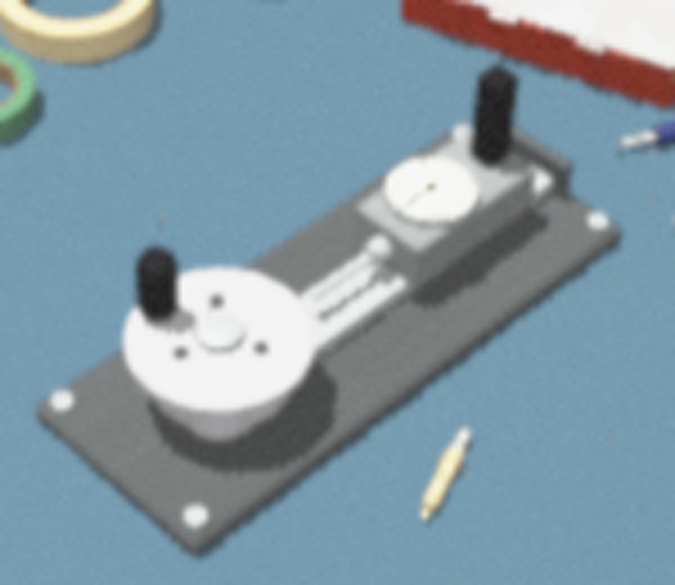

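```bash
python3 - <<'E'
from h import *
t=dict(np.load('top0.npz'));s=dict(np.load('scene0.npz'))
z=lambda x,y,f=5,o=(260,170):((x+.5)/f-.5+o[0],(y+.5)/f-.5+o[1])
C=[onz(t,*z(*p),.012) for p in((112,86),(662,207),(618,418),(66,292))]
for c in C: print('corner',np.round(c,4))
print([round(np.linalg.norm(C[i]-C[i-1]),4) for i in range(4)])
# y+ axis from right to left
ay=(C[0]-C[1]+C[3]-C[2]);ay/=np.linalg.norm(ay);ax=np.array([ay[1],-ay[0],0]);print('ay',ay,'ang',np.arctan2(ay[1],ay[0]))
mid=sum(C)/4; sp=mid+ay*.092; print('spindle from plate',sp)
g=cv2.cvtColor(t['pixels'],cv2.COLOR_RGB2HSV)
m=((g[...,2]>195)&(g[...,1]<40)).astype(np.uint8);m[:, :280]=0;m[:,325:]=0;m[:180]=0;m[240:]=0
m=cv2.morphologyEx(m,cv2.MORPH_OPEN,np.ones((9,9)))
cs,_=cv2.findContours(m,0,1);c=max(cs,key=cv2.contourArea);h=cv2.convexHull(c);e=cv2.fitEllipse(h);print(e,'hub',onz(t,*e[0],.060))
print('knob',onz(t,*z(196,127),.105),'post',onz(t,*z(578,271),.117),'dial',onz(t,*z(485,265),.063))
sp2=onz(t,*e[0],.060)
for q,n in((onz(t,*z(196,127),.105),'k'),(onz(t,*z(578,271),.117),'p'),(onz(t,*z(485,265),.063),'d')):
    d=q-sp2; print(n,d@ax,d@ay)
E
```

```text
corner [0.5717 0.1128 0.012 ]
corner [ 0.5015 -0.2152  0.012 ]
corner [ 0.3767 -0.1873  0.012 ]
corner [0.4479 0.1377 0.012 ]
[np.float64(0.1263), np.float64(0.3354), np.float64(0.1278), np.float64(0.3327)]
ay [0.211641   0.97734748 0.        ] ang 1.357542636867786
spindle from plate [0.49391909 0.05192506 0.012     ]
((302.4986572265625, 213.7978515625), (22.847881317138672, 37.07890701293945), 82.20113372802734) hub [0.48516856 0.04935861 0.06      ]
knob [0.53238994 0.05923403 0.105     ] post [ 0.45261061 -0.15074041  0.117     ] dial [ 0.46088948 -0.10508811  0.063     ]
k 0.0440616535916221 0.019645692903299674
p 0.010528727127468114 -0.20245687043138386
d 0.00895816111848186 -0.15608656280913305
```

Emit:
drive_tool(rotation=[[0,0,0.07],[0,0,0.14],[0,0,0.21],[0,0,0.28],[0,0,0.35],[0,0,0.42],[0,0,0.49],[0,0,0.546]], delta_pos=[[45,39,0],[90,78,0],[135,118,0],[180,157,0],[225,197,0],[270,236,0],[315,276,0],[360,315,0]], gripper=[60,60,60,60,60,60,60,60])

```text
time: 1.15
tool_pos: [0.4011, -0.1925, 0.2315]
tool_rot: [[0.213, 0.977, 0.001], [0.977, -0.213, 0.0], [0.0, 0.001, -1.0]]
wrist_force: [2.2, 0.2, -0.3]
finger_gap: 0.0599
```

Emit:
drive_tool(rotation=[[0,0,0],[0,0,0],[0,0,0],[0,0,0],[0,0,0],[0,0,0],[0,0,0],[0,0,0]], delta_pos=[[25,5,0],[50,10,0],[75,15,0],[100,20,0],[120,24,0],[120,24,0],[120,24,0],[120,24,0]], gripper=[60,60,60,60,60,60,60,60])

```text
time: 2.15
tool_pos: [0.4492, -0.0826, 0.2313]
tool_rot: [[0.211, 0.977, -0.0], [0.977, -0.211, -0.0], [-0.0, -0.0, -1.0]]
wrist_force: [0.1, -0.5, -0.6]
finger_gap: 0.06
```

```bash
cat >> h.py <<'E'
def snap(name,wrist=True):
    from bench import manip,cams
    s=manip.read_state(); c=cams.capture('wrist' if wrist else 'top')
    if wrist: c['T']=wristT(s,c)
    np.savez(name+'.npz',**c); cv2.imwrite(f'pics/{name}.png',c['pixels'][:,:,::-1]); return s,c
E
python3 - <<'E'
from h import *
s,c=snap('w1');print(s['time'],s['tool_pos'],s['wrist_force'])
E
```

```text
2.15 [ 0.44921108 -0.08264424  0.23126227] [ 0.12118734 -0.46872278 -0.57315949]
```

View pics/w1.png

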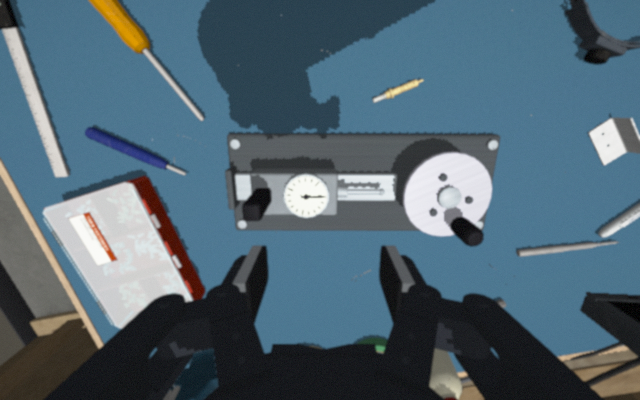

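The wrist view shows the post at about (257,205), the dial centre at (306,196) with the needle pointing right (0), the flange at (448,194) and the knob at about (466,232). I'll measure these by mask.

```bash
python3 - <<'E'
from h import *
c=dict(np.load('w1.npz'));T=c['T']
im=c['pixels'];
a=cv2.resize(im[120:260,220:510,::-1],None,fx=2.75,fy=2.75,interpolation=cv2.INTER_CUBIC);cv2.imwrite('pics/w1z.png',a)
g=cv2.cvtColor(im,cv2.COLOR_RGB2HSV)
m=((g[...,2]>175)&(g[...,1]<45)).astype(np.uint8)
def sub(m,x0,x1,y0,y1):
    k=np.zeros_like(m);k[y0:y1,x0:x1]=m[y0:y1,x0:x1];return k
for n,bx,zz in(('flange',(398,500,145,245),.060),('dial',(280,332,170,222),.063)):
    k=sub(m,*bx);k=cv2.morphologyEx(k,cv2.MORPH_OPEN,np.ones((5,5)))
    cs,_=cv2.findContours(k,0,1);q=max(cs,key=cv2.contourArea);h=cv2.convexHull(q)
    P=np.array([onz(c,*p,zz,T)[:2] for p in h[:,0,:].astype(float)])
    # robust circle
    from scipy.optimize import least_squares
    r=least_squares(lambda v:np.hypot(*(P-v[:2]).T)-v[2],[*P.mean(0),.04],loss='soft_l1',f_scale=.0007)
    print(n,r.x,np.abs(r.fun).max(),len(P))
d=(g[...,2]<60).astype(np.uint8)
for n,bx in(('post',(235,275,180,225)),('knob',(445,490,210,248))):
    k=sub(d,*bx);cs,_=cv2.findContours(k,0,1);q=max(cs,key=cv2.contourArea);print(n,cv2.boundingRect(q),cv2.minAreaRect(q))
C=[onz(c,*p,.012,T) for p in((229,133),(499,135),(495,231),(229,230))]
print(np.round(C,4),[round(np.linalg.norm(C[i]-C[i-1]),4) for i in range(4)])
E
```

```text
flange [0.49611839 0.05222887 0.04964833] 0.0025226825592443783 36
dial [ 0.46157866 -0.10497778  0.02603501] 0.0066475936039817884 20
post (243, 188, 28, 33) ((255.80003356933594, 203.4000244140625), (22.360679626464844, 37.565940856933594), 26.56505012512207)
knob (451, 218, 32, 28) ((465.95269775390625, 231.46620178222656), (34.4093017578125, 18.715869903564453), 35.53767776489258)
[[ 0.3767 -0.1854  0.012 ]
 [ 0.4493  0.139   0.012 ]
 [ 0.5787  0.1297  0.012 ]
 [ 0.5005 -0.2253  0.012 ]] [np.float64(0.1301), np.float64(0.3325), np.float64(0.1297), np.float64(0.3635)]
```

View pics/w1z.png

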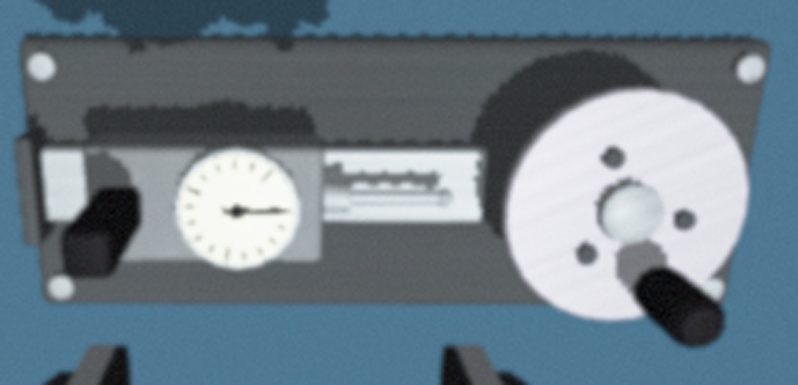

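```bash
python3 - <<'E'
from h import *
c=dict(np.load('w1.npz'));T=c['T']
S=np.array([.4961,.0522]);D=np.array([.4616,-.105]);ay=(S-D)/np.linalg.norm(S-D);ax=np.array([ay[1],-ay[0]])
print('ay',ay,np.linalg.norm(S-D))
for n,p,z in(('post',(251.7,211.5),.117),('knob',(475.6,238),.105)):
    q=onz(c,*p,z,T)[:2];print(n,q,'rel spindle ax,ay',(q-S)@ax,(q-S)@ay,np.linalg.norm(q-S))
P=D-.049*ay;print('post pred',P)
for dx in(-9,9):
  for dy in(-9,9): print(proj(c,np.r_[P+dx*1e-3*ax+dy*1e-3*ay,.117],T).round(1))
s=c
R=T[:3,:3]@np.linalg.inv(np.array(c['hand_eye'])[:3,:3])
tp=np.array([.44921,-.08264,.23126]);print('delta tool to post grip', R.T@(np.r_[P,.102-.0187]-tp)*1e3)
E
```

```text
ay [0.21436392 0.97675386] 0.16094126257737634
post [ 0.45006321 -0.1522266 ] rel spindle ax,ay -0.0011449293152263102 -0.20954309974063684 0.20954622762543673
knob [0.52982684 0.05991497] rel spindle ax,ay 0.031289008331553854 0.014765442093566256 0.034597981481446355
post pred [ 0.45109617 -0.15286094]
[241.1 203.6]
[260.2 203.7]
[242.7 221.4]
[261.4 221.5]
delta tool to post grip [-68.2336886   16.69622628 147.95978952]
```

Emit:
drive_tool(rotation=[[0,0,0],[0,0,0],[0,0,0],[0,0,0],[0,0,0],[0,0,0],[0,0,0],[0,0,0]], delta_pos=[[-34,8,0],[-68,17,0],[-68,17,30],[-68,17,65],[-68,17,100],[-68,17,130],[-68,17,148],[-68,17,148]], gripper=[50,50,50,50,50,50,50,50])

```text
time: 3.2
tool_pos: [0.4507, -0.1526, 0.0822]
tool_rot: [[0.211, 0.977, -0.003], [0.977, -0.211, -0.0], [-0.001, -0.003, -1.0]]
wrist_force: [0.4, -0.2, 0.3]
finger_gap: 0.0498
```

```bash
python3 - <<'E'
from h import *
s,c=snap('w2');print(s['time'],s['tool_pos'],s['wrist_force'])
E
```

```text
3.2 [ 0.45065632 -0.15263     0.0822201 ] [ 0.35070762 -0.2194543   0.31937074]
```

View pics/w2.png

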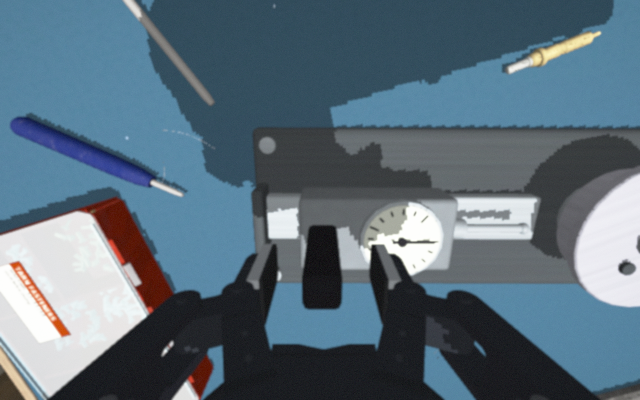

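The post at (322,265) sits centred between the pads, and the dial at (402,240) is visible. I'll close on it.

Emit:
drive_tool(rotation=[[0,0,0],[0,0,0],[0,0,0],[0,0,0],[0,0,0],[0,0,0],[0,0,0],[0,0,0]], delta_pos=[[0,0,0],[0,0,0],[0,0,0],[0,0,0],[0,0,0],[0,0,0],[0,0,0],[0,0,0]], gripper=[40,30,22,16,14,14,14,14], grip_force=40)

```text
time: 4.25
tool_pos: [0.452, -0.1525, 0.084]
tool_rot: [[0.21, 0.978, 0.001], [0.978, -0.21, -0.001], [-0.0, 0.001, -1.0]]
wrist_force: [-0.7, -1.9, 5.1]
finger_gap: 0.0175
```

Emit:
drive_tool(rotation=[[0,0,0],[0,0,0],[0,0,0],[0,0,0],[0,0,0],[0,0,0],[0,0,0],[0,0,0]], delta_pos=[[4,0,0],[8,0,0],[12,0,0],[16,0,0],[20,0,0],[24,0,0],[27,0,0],[29,0,0]], gripper=[14,14,14,14,14,14,14,14])

```text
time: 5.25
tool_pos: [0.458, -0.125, 0.084]
tool_rot: [[0.21, 0.978, 0.0], [0.978, -0.21, -0.002], [-0.002, 0.001, -1.0]]
wrist_force: [-0.1, -11.1, 4.4]
finger_gap: 0.0172
```

```bash
cat >> h.py <<'E'
def dial(s,c,name,center=None,half=.03,z=.063):
    """rectify dial plane: image x = -stand x..., up = stand +y ; returns picture"""
    T=c['T'];ay=np.array([.2135,.9769]);ax=np.array([ay[1],-ay[0]])
    N=400
    src=[];dst=[]
    for a,b in((-1,-1),(1,-1),(1,1),(-1,1)):
        p=center+half*(a*ax+b*ay);src.append(proj(c,np.r_[p,z],T));dst.append((N/2+a*N/2,N/2-b*N/2))
    H=cv2.getPerspectiveTransform(np.float32(src),np.float32(dst))
    r=cv2.warpPerspective(c['pixels'],H,(N,N),flags=cv2.INTER_CUBIC);cv2.imwrite(f'pics/{name}.png',r[:,:,::-1]);return r
E
python3 - <<'E'
from h import *
s,c=snap('w3');print(s['time'],s['tool_pos'],s['wrist_force'],s['finger_gap'])
ce=np.array(s['tool_pos'][:2])+.049*np.array([.2135,.9769]);dial(s,c,'d3',ce)
E
```

```text
5.25 [ 0.45802245 -0.12501695  0.08402653] [ -0.06140882 -11.07680095   4.44183646] 0.01724907024742195
```

View pics/d3.png

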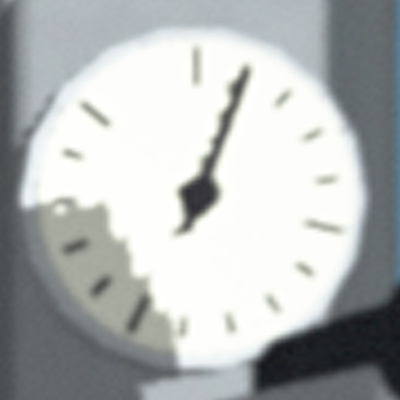

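View pics/w3.png

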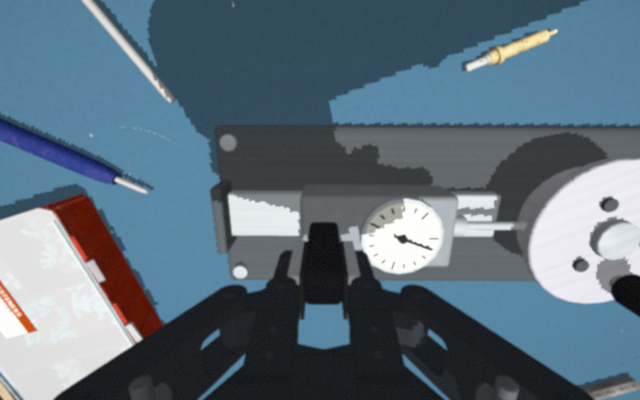

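Emit:
drive_tool(rotation=[[0,0,0],[0,0,0],[0,0,0],[0,0,0],[0,0,0],[0,0,0],[0,0,0],[0,0,0]], delta_pos=[[1,0,0],[2,0,0],[3,0,0],[4,0,0],[4,0,0],[4,0,0],[4,0,0],[4,0,0]], gripper=[14,14,14,14,14,14,14,14])

```text
time: 6.3
tool_pos: [0.4589, -0.1213, 0.084]
tool_rot: [[0.21, 0.978, 0.0], [0.978, -0.21, -0.002], [-0.002, 0.001, -1.0]]
wrist_force: [-0.0, -10.1, 3.8]
finger_gap: 0.0178
```

```bash
python3 - <<'E'
from h import *
s,c=snap('w4');print(s['time'],s['tool_pos'],s['wrist_force'],s['finger_gap'])
ce=np.array(s['tool_pos'][:2])+.049*np.array([.2135,.9769]);dial(s,c,'d4',ce)
E
```

```text
6.3 [ 0.45886872 -0.12125899  0.0840237 ] [ -0.01687975 -10.10495735   3.81412573] 0.017761517184152104
```

View pics/d4.png

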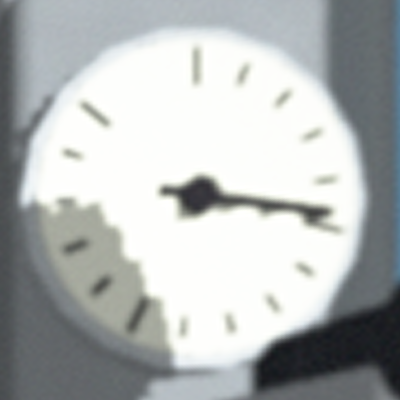

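Emit:
drive_tool(rotation=[[0,0,0],[0,0,0],[0,0,0],[0,0,0],[0,0,0],[0,0,0],[0,0,0],[0,0,0]], delta_pos=[[0,0,0],[0,0,0],[0,0,0],[0,0,-10],[0,0,-35],[0,0,-65],[10,2,-75],[45,8,-75]], gripper=[22,35,48,48,48,48,48,48])

```text
time: 7.35
tool_pos: [0.4765, -0.0775, 0.1596]
tool_rot: [[0.213, 0.977, 0.002], [0.977, -0.213, 0.001], [0.001, 0.002, -1.0]]
wrist_force: [0.6, 0.1, -1.2]
finger_gap: 0.048
```

```bash
python3 - <<'E'
from h import *
s,c=snap('w5');print(s['time'],s['tool_pos'],s['wrist_force'],s['finger_gap'])
ce=np.array([.4589,-.1213])+.049*np.array([.2135,.9769]);dial(s,c,'d5',ce)
E
```

```text
7.35 [ 0.47647791 -0.07748739  0.15956075] [ 0.64807381  0.11291502 -1.15468448] 0.048006073592176415
```

View pics/d5.png

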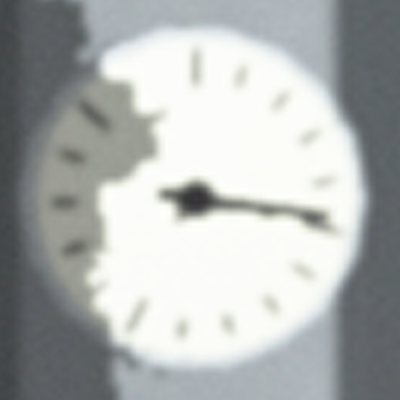

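View pics/w5.png

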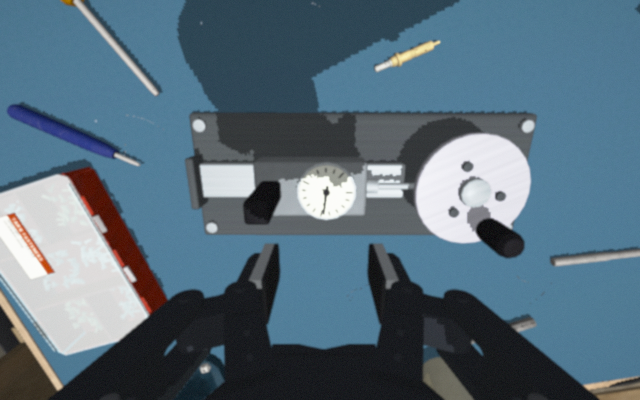

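The dial still reads about 4.8 mm after release, with its centre at (326,192). I'll re-measure the wheel and knob from this view before grasping.

```bash
python3 - <<'E'
from h import *
from scipy.optimize import least_squares
c=dict(np.load('w5.npz'));T=c['T'];im=c['pixels']
cv2.imwrite('pics/w5z.png',cv2.resize(im[120:270,400:550,::-1],None,fx=4,fy=4,interpolation=cv2.INTER_CUBIC))
g=cv2.cvtColor(im,cv2.COLOR_RGB2HSV)
m=((g[...,2]>175)&(g[...,1]<45)).astype(np.uint8)
k=np.zeros_like(m);k[125:250,408:540]=m[125:250,408:540];k=cv2.morphologyEx(k,cv2.MORPH_OPEN,np.ones((7,7)))
cs,_=cv2.findContours(k,0,1);h=cv2.convexHull(max(cs,key=cv2.contourArea))
P=np.array([onz(c,*p,.060,T)[:2] for p in h[:,0,:].astype(float)])
r=least_squares(lambda v:np.hypot(*(P-v[:2]).T)-v[2],[*P.mean(0),.05],loss='soft_l1',f_scale=.0007);print(r.x)
print(s:=None or '',proj(c,[.5302,.06,.105],T))
R=T[:3,:3]@np.linalg.inv(np.array(c['hand_eye'])[:3,:3]);print(R.T@(np.array([.5302,.06,.074])-[.47648,-.07749,.15956])*1e3)
E
```

```text
[0.49605626 0.0523029  0.04968366]
 [514.14527116 247.49435122]
[145.68188072  23.10027397  85.74974677]
```

View pics/w5z.png

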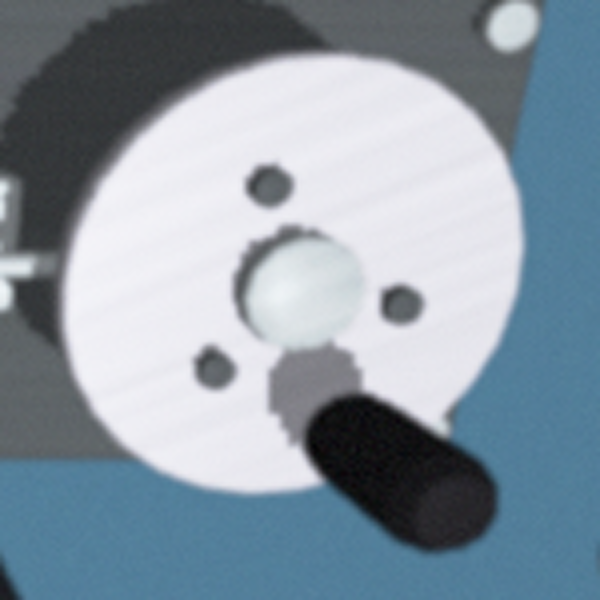

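Emit:
drive_tool(rotation=[[0,0,0],[0,0,0],[0,0,0],[0,0,0],[0,0,0],[0,0,0],[0,0,0],[0,0,0]], delta_pos=[[50,8,0],[100,16,0],[146,23,0],[146,23,10],[146,23,35],[146,23,65],[146,23,86],[146,23,86]], gripper=[48,48,48,48,48,48,48,48])

```text
time: 8.4
tool_pos: [0.5277, 0.0594, 0.0706]
tool_rot: [[0.211, 0.977, -0.004], [0.977, -0.211, -0.002], [-0.002, -0.003, -1.0]]
wrist_force: [0.7, 0.4, 0.6]
finger_gap: 0.0479
```

```bash
python3 - <<'E'
from h import *
s,c=snap('w6');print(s['time'],s['tool_pos'],s['wrist_force'],s['finger_gap'])
ce=np.array([.4589,-.1213])+.049*np.array([.2135,.9769]);dial(s,c,'d6',ce)
E
```

```text
8.4 [0.5276875  0.05942837 0.07060911] [0.73874668 0.43647774 0.62746675] 0.04787954884778719
```

View pics/w6.png

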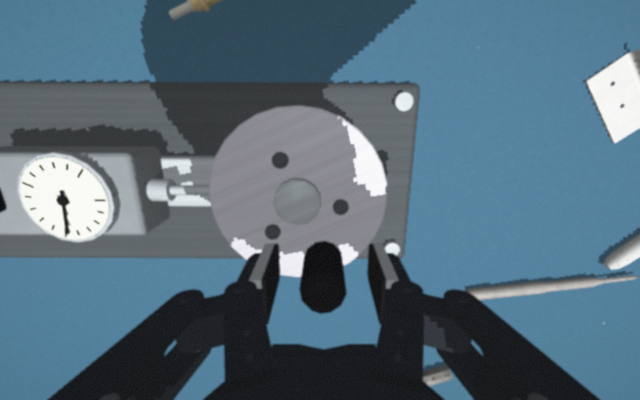

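View pics/d6.png

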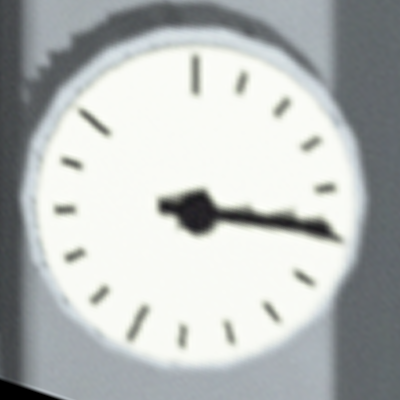

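Emit:
drive_tool(rotation=[[0,0,0],[0,0,0],[0,0,0],[0,0,0],[0,0,0],[0,0,0],[0,0,0],[0,0,0]], delta_pos=[[0,2,-3],[0,2,-3],[0,2,-3],[0,2,-3],[0,2,-3],[0,2,-3],[0,2,-3],[0,2,-3]], gripper=[48,42,34,26,20,18,18,18], grip_force=35)

```text
time: 9.45
tool_pos: [0.5311, 0.0595, 0.0757]
tool_rot: [[0.21, 0.978, -0.0], [0.978, -0.21, -0.0], [-0.001, -0.0, -1.0]]
wrist_force: [-1.6, -2.2, 4.6]
finger_gap: 0.0204
```

```bash
python3 - <<'E'
from bench import manip
s=manip.read_state();print(s)
E
```

```text
{'time': 9.45, 'joints': array([ 4.78925530e-01,  2.86663783e-01, -4.95899630e-01,  4.40307209e-04,
       -7.88694694e-01, -2.26207798e+00]), 'joint_vel': array([-0.00046358, -0.0016797 , -0.00105983, -0.00028663,  0.00082708,
        0.00278541]), 'joint_efforts': array([ 7.24589434e-01, -4.31241953e+01,  2.21546119e+01,  4.71954256e+00,
        9.25549306e-01, -2.04548101e-03]), 'tool_pos': array([0.53106228, 0.05950558, 0.07572606]), 'tool_rot': array([[ 2.10460187e-01,  9.77602393e-01, -2.65834945e-04],
       [ 9.77602283e-01, -2.10460297e-01, -4.90002365e-04],
       [-5.34975186e-04, -1.56754860e-04, -9.99999845e-01]]), 'wrist_force': array([-1.59819204, -2.22099749,  4.58918117]), 'moment': array([-0.5991802 ,  0.68187029,  0.00750993]), 'finger_gap': 0.020418164460671885}
```

```bash
cat >> h.py <<'E'
def rows(t0,t1,n=7):
    p=lambda t:35*np.array([np.cos(t),np.sin(t)])
    return [[round(float(v),1) for v in p(t)-p(t0)]+[0] for t in list(np.linspace(t0,t1,n+1)[1:])+[t1]*(8-n)]
def needle(r):
    g=cv2.GaussianBlur(cv2.cvtColor(r,cv2.COLOR_RGB2GRAY),(0,0),2).astype(float)
    # dial white disc centre
    m=(g>120).astype(np.uint8);m=cv2.morphologyEx(m,cv2.MORPH_CLOSE,np.ones((25,25)))
    d=(cv2.erode((g<90).astype(np.uint8),np.ones((13,13))))
    ys,xs=np.nonzero(d[150:255,150:250]); cx,cy=xs.mean()+150,ys.mean()+150
    A=np.linspace(0,2*np.pi,1441)[:-1];R=np.arange(40,104)
    X=(cx+R[None]*np.sin(A)[:,None]).astype(np.float32);Y=(cy-R[None]*np.cos(A)[:,None]).astype(np.float32)
    v=cv2.remap(g.astype(np.float32),X,Y,cv2.INTER_LINEAR).mean(1)
    i=v.argmin(); w=np.clip(np.percentile(v,50)-v,0,None); idx=(np.arange(i-30,i+31))%1440
    ww=w[idx]*(w[idx]>.5*w[i]); a=A[i]+(ww*(np.arange(-30,31))*(A[1])).sum()/ww.sum()
    return a/.36,(cx,cy),v[i],np.median(v)
E
cat > look.py <<'E'
import sys
from h import *
n=sys.argv[1];s,c=snap('w'+n);ce=np.array([.4589,-.1213])+.049*np.array([.2135,.9769])
r=dial(s,c,'d'+n,ce);S=np.array([.4961,.0523]);d=np.array(s['tool_pos'][:2])-S
ay=np.array([.2135,.9769]);ax=np.array([ay[1],-ay[0]])
print('t',s['time'],'theta',np.arctan2(d@ax,d@ay),'r',np.linalg.norm(d),'z',s['tool_pos'][2],'F',np.round(s['wrist_force'],1),'gap',s['finger_gap'])
print('needle mm',needle(r))
E
python3 - <<'E'
from h import *
for n in('d3','d4','d5','d6'):print(n,needle(cv2.imread(f'pics/{n}.png')[:,:,::-1]))
t=1.156
for k in range(8):print(round(t,3),rows(t,t+.8));t+=.8
E
```

```text
d3 (np.float64(0.9952963790402432), (np.float64(198.27586206896552), np.float64(195.2551724137931)), np.float32(109.18602), np.float32(253.00873))
d4 (np.float64(4.706677971275078), (np.float64(198.04705882352943), np.float64(195.61176470588236)), np.float32(105.8154), np.float32(253.0))
d5 (np.float64(4.703249479149305), (np.float64(194.73214285714286), np.float64(199.35714285714286)), np.float32(148.55945), np.float32(251.32562))
d6 (np.float64(4.682286319642195), (np.float64(195.88858695652175), np.float64(211.60326086956522)), np.float32(48.855484), np.float32(249.1576))
1.156 [[-3.7, 1.4, 0], [-7.6, 2.4, 0], [-11.6, 2.9, 0], [-15.6, 2.9, 0], [-19.6, 2.5, 0], [-23.5, 1.7, 0], [-27.3, 0.4, 0], [-27.3, 0.4, 0]]
1.956 [[-3.6, -1.7, 0], [-7.0, -3.8, 0], [-10.1, -6.3, 0], [-13.0, -9.1, 0], [-15.5, -12.3, 0], [-17.6, -15.7, 0], [-19.3, -19.3, 0], [-19.3, -19.3, 0]]
2.756 [[-1.3, -3.8, 0], [-2.1, -7.7, 0], [-2.5, -11.7, 0], [-2.5, -15.7, 0], [-2.0, -19.6, 0], [-1.0, -23.5, 0], [0.4, -27.3, 0], [0.4, -27.3, 0]]
3.556 [[1.8, -3.6, 0], [4.0, -6.9, 0], [6.6, -10.0, 0], [9.5, -12.7, 0], [12.7, -15.1, 0], [16.2, -17.1, 0], [19.8, -18.7, 0], [19.8, -18.7, 0]]
4.356 [[3.8, -1.2, 0], [7.7, -1.9, 0], [11.7, -2.2, 0], [15.7, -2.0, 0], [19.7, -1.4, 0], [23.5, -0.3, 0], [27.2, 1.2, 0], [27.2, 1.2, 0]]
5.156 [[3.5, 1.9, 0], [6.8, 4.2, 0], [9.8, 6.9, 0], [12.4, 9.9, 0], [14.7, 13.1, 0], [16.6, 16.7, 0], [18.1, 20.4, 0], [18.1, 20.4, 0]]
5.956 [[1.1, 3.9, 0], [1.7, 7.8, 0], [1.9, 11.8, 0], [1.6, 15.8, 0], [0.8, 19.7, 0], [-0.4, 23.5, 0], [-2.0, 27.2, 0], [-2.0, 27.2, 0]]
6.756 [[-2.0, 3.4, 0], [-4.4, 6.6, 0], [-7.2, 9.5, 0], [-10.2, 12.1, 0], [-13.6, 14.3, 0], [-17.1, 16.1, 0], [-20.9, 17.5, 0], [-20.9, 17.5, 0]]
```

The needle reader agrees with what I read by eye, about 4.7 mm. I'll start turning.

Emit:
drive_tool(rotation=[[0,0,0],[0,0,0],[0,0,0],[0,0,0],[0,0,0],[0,0,0],[0,0,0],[0,0,0]], delta_pos=[[-3.7,1.4,0],[-7.6,2.4,0],[-11.6,2.9,0],[-15.6,2.9,0],[-19.6,2.5,0],[-23.5,1.7,0],[-27.3,0.4,0],[-27.3,0.4,0]], gripper=[18,18,18,18,18,18,18,18])

```text
time: 10.45
tool_pos: [0.5274, 0.0341, 0.0758]
tool_rot: [[0.21, 0.978, 0.003], [0.978, -0.21, 0.002], [0.002, 0.003, -1.0]]
wrist_force: [2.2, 4.2, -1.5]
finger_gap: 0.0205
```

```bash
python3 look.py 7
```

```text
t 10.45 theta 1.8819319620964414 r 0.03615115768152508 z 0.07581796553353644 F [ 2.2  4.2 -1.5] gap 0.02051381964009178
needle mm (np.float64(4.68249875225494), (np.float64(195.29714285714286), np.float64(208.84285714285716)), np.float32(52.634293), np.float32(246.22885))
```

View pics/w7.png

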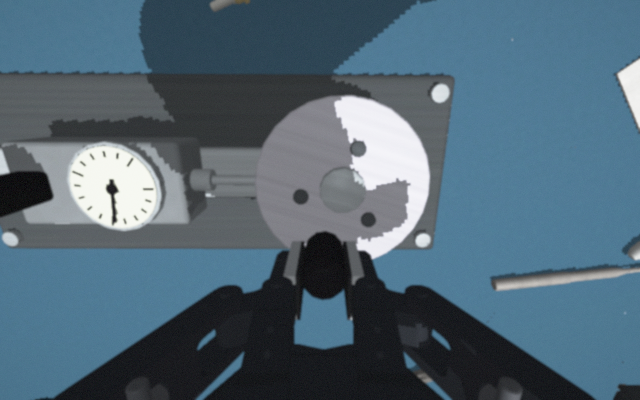

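The crank turned (the flange holes moved), the knob is held at (325,265), and the needle still reads 4.68, so this is plain rim. I'll go on.

Emit:
drive_tool(rotation=[[0,0,0],[0,0,0],[0,0,0],[0,0,0],[0,0,0],[0,0,0],[0,0,0],[0,0,0]], delta_pos=[[-3.6,-1.7,0],[-7.0,-3.8,0],[-10.1,-6.3,0],[-13.0,-9.1,0],[-15.5,-12.3,0],[-17.6,-15.7,0],[-19.3,-19.3,0],[-19.3,-19.3,0]], gripper=[18,18,18,18,18,18,18,18])

```text
time: 11.5
tool_pos: [0.5041, 0.0174, 0.0758]
tool_rot: [[0.21, 0.978, 0.002], [0.978, -0.21, -0.001], [-0.001, 0.002, -1.0]]
wrist_force: [5.7, -6.6, -1.4]
finger_gap: 0.0207
```

```bash
python3 look.py 8
```

```text
t 11.5 theta 2.7002339771803343 r 0.035789168095626524 z 0.07577982527873167 F [ 5.7 -6.6 -1.4] gap 0.02066998270558958
needle mm (np.float64(4.668826818530596), (np.float64(196.4896551724138), np.float64(206.76896551724138)), np.float32(64.81813), np.float32(248.26144))
```

View pics/w8.png

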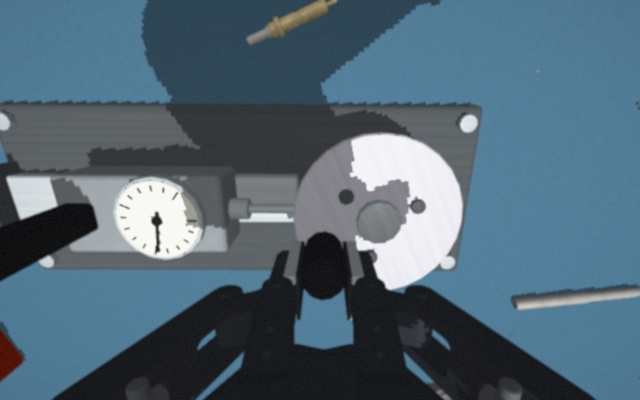

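The needle still reads 4.67. The gripper stays clear of the dial at (157,218).

Emit:
drive_tool(rotation=[[0,0,0],[0,0,0],[0,0,0],[0,0,0],[0,0,0],[0,0,0],[0,0,0],[0,0,0]], delta_pos=[[-1.3,-3.8,0],[-2.1,-7.7,0],[-2.5,-11.7,0],[-2.5,-15.7,0],[-2.0,-19.6,0],[-1.0,-23.5,0],[0.4,-27.3,0],[0.4,-27.3,0]], gripper=[18,18,18,18,18,18,18,18])

```text
time: 12.55
tool_pos: [0.4762, 0.0234, 0.0757]
tool_rot: [[0.21, 0.978, -0.0], [0.978, -0.21, -0.002], [-0.002, 0.0, -1.0]]
wrist_force: [2.1, -6.6, 4.2]
finger_gap: 0.0209
```

```bash
python3 look.py 9
```

```text
t 12.55 theta -2.7545353244590034 r 0.035122095390537636 z 0.07572802085849278 F [ 2.1 -6.6  4.2] gap 0.02091928597489575
needle mm (np.float64(4.68611254759906), (np.float64(199.04379562043795), np.float64(206.63503649635038)), np.float32(76.02295), np.float32(251.0))
```

View pics/w9.png

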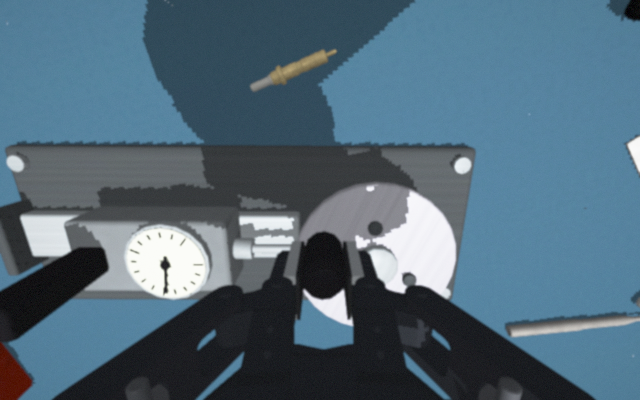

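The reading is unchanged at 4.69, so I'll continue.

Emit:
drive_tool(rotation=[[0,0,0],[0,0,0],[0,0,0],[0,0,0],[0,0,0],[0,0,0],[0,0,0],[0,0,0]], delta_pos=[[1.8,-3.6,0],[4.0,-6.9,0],[6.6,-10.0,0],[9.5,-12.7,0],[12.7,-15.1,0],[16.2,-17.1,0],[19.8,-18.7,0],[19.8,-18.7,0]], gripper=[18,18,18,18,18,18,18,18])

```text
time: 13.6
tool_pos: [0.4622, 0.047, 0.0757]
tool_rot: [[0.21, 0.978, -0.0], [0.978, -0.21, -0.001], [-0.001, 0.0, -1.0]]
wrist_force: [0.3, -4.9, 5.7]
finger_gap: 0.0206
```

```bash
python3 look.py 10
```

```text
t 13.6 theta -1.9418561046154736 r 0.034321853726715014 z 0.07569799161316193 F [ 0.3 -4.9  5.7] gap 0.02057227275059154
needle mm (np.float64(4.663431356434974), (np.float64(200.85611510791367), np.float64(208.61510791366908)), np.float32(74.11247), np.float32(251.25479))
```

View pics/w10.png

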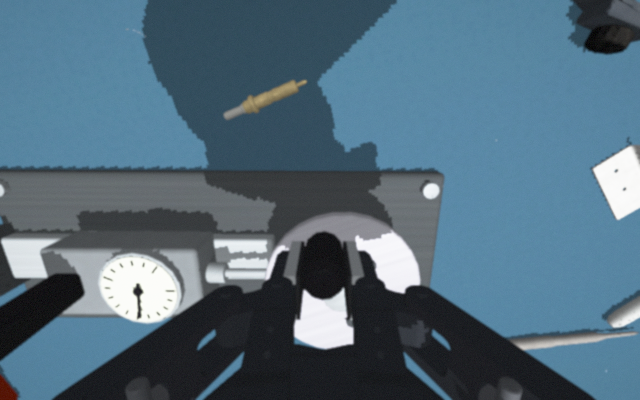

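Still plain rim at 4.66. Next step.

Emit:
drive_tool(rotation=[[0,0,0],[0,0,0],[0,0,0],[0,0,0],[0,0,0],[0,0,0],[0,0,0],[0,0,0]], delta_pos=[[3.8,-1.2,0],[7.7,-1.9,0],[11.7,-2.2,0],[15.7,-2.0,0],[19.7,-1.4,0],[23.5,-0.3,0],[27.2,1.2,0],[27.2,1.2,0]], gripper=[18,18,18,18,18,18,18,18])

```text
time: 14.65
tool_pos: [0.4691, 0.073, 0.0757]
tool_rot: [[0.21, 0.978, -0.0], [0.978, -0.21, -0.002], [-0.002, -0.0, -1.0]]
wrist_force: [1.5, -5.4, 5.1]
finger_gap: 0.0208
```

```bash
python3 look.py 11
```

```text
t 14.65 theta -1.132009016716975 r 0.03398990590986508 z 0.07568924886754258 F [ 1.5 -5.4  5.1] gap 0.020787092078886384
needle mm (np.float64(10.51754325339077), (np.float64(201.04929577464787), np.float64(210.82629107981222)), np.float32(71.65332), np.float32(251.26582))
```

View pics/w11.png

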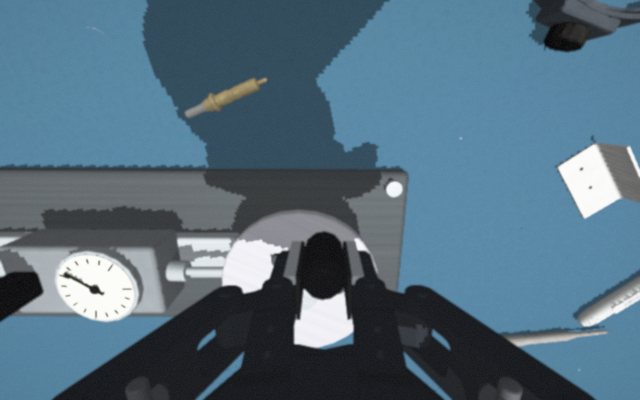

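That is a jump to 10.5 mm, so the high spot is close. I'll step on in the same direction to get the far flank.

```bash
python3 - <<'E'
from h import *
t=5.156
for d in (.2,.15):print(rows(t,t+d,4));t+=d
E
```

```text
[[1.6, 0.8, 0], [3.1, 1.7, 0], [4.6, 2.6, 0], [6.0, 3.6, 0], [6.0, 3.6, 0], [6.0, 3.6, 0], [6.0, 3.6, 0], [6.0, 3.6, 0]]
[[1.0, 0.8, 0], [2.0, 1.7, 0], [3.0, 2.5, 0], [3.9, 3.5, 0], [3.9, 3.5, 0], [3.9, 3.5, 0], [3.9, 3.5, 0], [3.9, 3.5, 0]]
```

Emit:
drive_tool(rotation=[[0,0,0],[0,0,0],[0,0,0],[0,0,0],[0,0,0],[0,0,0],[0,0,0],[0,0,0]], delta_pos=[[1.6,0.8,0],[3.1,1.7,0],[4.6,2.6,0],[6.0,3.6,0],[6.0,3.6,0],[6.0,3.6,0],[6.0,3.6,0],[6.0,3.6,0]], gripper=[18,18,18,18,18,18,18,18])

```text
time: 15.7
tool_pos: [0.4735, 0.0777, 0.0757]
tool_rot: [[0.21, 0.978, -0.001], [0.978, -0.21, -0.002], [-0.002, -0.001, -1.0]]
wrist_force: [-0.8, -7.8, 7.4]
finger_gap: 0.0208
```

```bash
python3 look.py 12
```

```text
t 15.7 theta -0.9436016318518305 r 0.034009098601733595 z 0.07566451198653651 F [-0.8 -7.8  7.4] gap 0.020779424356055756
needle mm (np.float64(9.0692454955241), (np.float64(200.77258566978193), np.float64(211.38006230529595)), np.float32(80.183426), np.float32(251.08897))
```

View pics/d12.png

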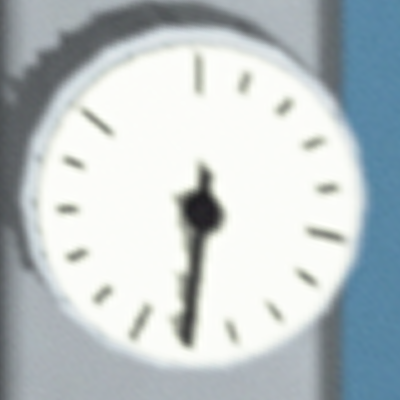

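The needle at (188,345) in the rectified dial sits on the 9 tick. The two readings put the peak about 0.26 rad back. I'll back off past it and check the other flank, coming forward.

```bash
python3 - <<'E'
from h import *
a=rows(5.356,4.74,5)[:5];b=rows(5.356,4.84,1)
print(a+[b[0]]*3)
E
```

```text
[[-3.6, -2.4, 0], [-7.5, -4.3, 0], [-11.5, -5.7, 0], [-15.7, -6.6, 0], [-20.0, -7.0, 0], [-16.5, -6.7, 0], [-16.5, -6.7, 0], [-16.5, -6.7, 0]]
```

Emit:
drive_tool(rotation=[[0,0,0],[0,0,0],[0,0,0],[0,0,0],[0,0,0],[0,0,0],[0,0,0],[0,0,0]], delta_pos=[[-3.6,-2.4,0],[-7.5,-4.3,0],[-11.5,-5.7,0],[-15.7,-6.6,0],[-20.0,-7.0,0],[-18.2,-6.9,0],[-16.5,-6.7,0],[-16.5,-6.7,0]], gripper=[18,18,18,18,18,18,18,18])

```text
time: 16.75
tool_pos: [0.4637, 0.063, 0.0757]
tool_rot: [[0.21, 0.978, -0.001], [0.978, -0.21, -0.002], [-0.003, -0.0, -1.0]]
wrist_force: [1.6, -8.3, 7.7]
finger_gap: 0.0206
```

```bash
python3 look.py 13
```

```text
t 16.75 theta -1.4653052284897625 r 0.03410418615251062 z 0.07566800815829856 F [ 1.6 -8.3  7.7] gap 0.020568510161010592
needle mm (np.float64(8.633165825547035), (np.float64(200.98355263157896), np.float64(208.6875)), np.float32(79.355835), np.float32(251.69687))
```

View pics/d13.png

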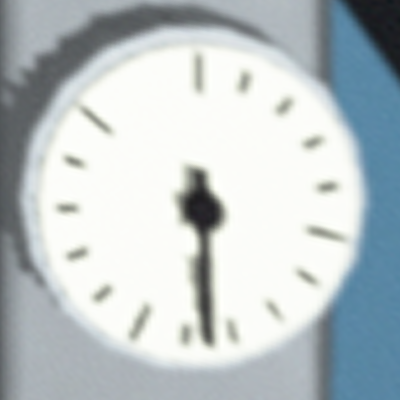

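By symmetry the peak is at about θ = -1.19, which is +0.27 rad from here. I'll approach it from the same side.

```bash
python3 - <<'E'
from h import *
print(rows(4.84,5.112,5))
E
```

```text
[[1.9, 0.3, 0], [3.7, 0.7, 0], [5.6, 1.2, 0], [7.4, 1.8, 0], [9.2, 2.5, 0], [9.2, 2.5, 0], [9.2, 2.5, 0], [9.2, 2.5, 0]]
```

Emit:
drive_tool(rotation=[[0,0,0],[0,0,0],[0,0,0],[0,0,0],[0,0,0],[0,0,0],[0,0,0],[0,0,0]], delta_pos=[[1.9,0.3,0],[3.7,0.7,0],[5.6,1.2,0],[7.4,1.8,0],[9.2,2.5,0],[9.2,2.5,0],[9.2,2.5,0],[9.2,2.5,0]], gripper=[18,18,18,18,18,18,18,18])

```text
time: 17.8
tool_pos: [0.4679, 0.0714, 0.0756]
tool_rot: [[0.21, 0.978, -0.001], [0.978, -0.21, -0.002], [-0.003, -0.001, -1.0]]
wrist_force: [1.4, -8.8, 7.8]
finger_gap: 0.021
```

```bash
python3 look.py 14
```

```text
t 17.8 theta -1.1916001567340566 r 0.0340326578749463 z 0.07564705689179727 F [ 1.4 -8.8  7.8] gap 0.020980702367874332
needle mm (np.float64(10.595300491186148), (np.float64(200.73300970873788), np.float64(210.54126213592232)), np.float32(69.03851), np.float32(251.18549))
```

View pics/d14.png

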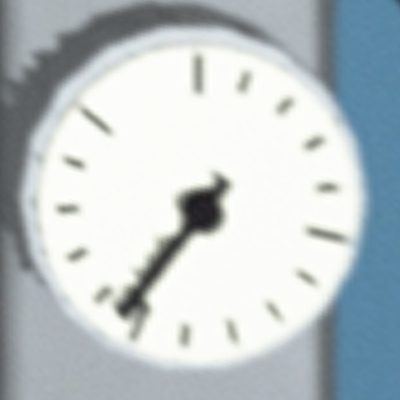

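The needle reads 10.60 at the peak, with 9.07 and 8.63 on the two flanks. I'll release and lift.

Emit:
drive_tool(rotation=[[0,0,0],[0,0,0],[0,0,0],[0,0,0],[0,0,0],[0,0,0],[0,0,0],[0,0,0]], delta_pos=[[0,0,0],[0,0,0],[0,0,0],[0,0,0],[0,0,-15],[0,0,-40],[0,0,-65],[0,0,-80]], gripper=[26,34,44,50,50,50,50,50])

```text
time: 18.85
tool_pos: [0.4686, 0.0731, 0.1564]
tool_rot: [[0.211, 0.978, 0.001], [0.978, -0.211, 0.001], [0.001, 0.001, -1.0]]
wrist_force: [0.7, -0.8, -0.8]
finger_gap: 0.0499
```

```bash
python3 look.py 15
```

```text
t 18.85 theta -1.1370313705187536 r 0.034488304963653314 z 0.15643488742999023 F [ 0.7 -0.8 -0.8] gap 0.0499318232747957
needle mm (np.float64(10.627938179027408), (np.float64(197.38392857142856), np.float64(207.35714285714286)), np.float32(105.30463), np.float32(245.99817))
```

View pics/d15.png

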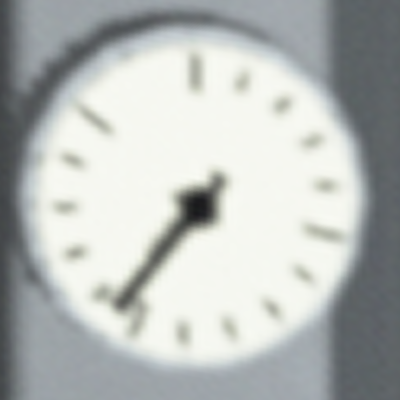

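View pics/w15.png

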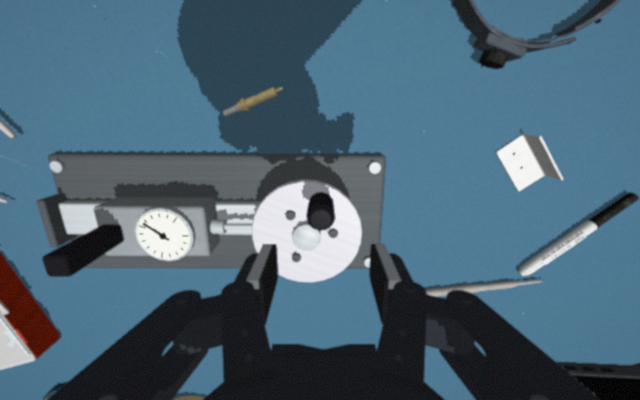

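Released and lifted, the needle reads 10.63. I'll check that the knob did not shift on release.

```bash
python3 - <<'E'
from h import *
c=dict(np.load('w15.npz'));T=c['T'];im=c['pixels']
cv2.imwrite('pics/w15z.png',cv2.resize(im[170:290,245:375,::-1],None,fx=5,fy=5,interpolation=cv2.INTER_CUBIC))
S=np.array([.4961,.0523]);ay=np.array([.2135,.9769]);ax=np.array([ay[1],-ay[0]])
for th in(-1.09,-1.14,-1.19,-1.24):
    k=S+.035*(np.cos(th)*ay+np.sin(th)*ax)
    for z in(.066,.105): 
        p=proj(c,np.r_[k,z],T);print(th,z,p.round(1),((p-[245,170])*5+2).round(0))
E
```

```text
-1.09 0.066 [324.9 204.1] [401. 172.]
-1.09 0.105 [325.2 221. ] [403. 257.]
-1.14 0.066 [323.  203.2] [392. 168.]
-1.14 0.105 [323. 220.] [392. 252.]
-1.19 0.066 [321.1 202.4] [383. 164.]
-1.19 0.105 [320.8 219.1] [381. 248.]
-1.24 0.066 [319.2 201.8] [373. 161.]
-1.24 0.105 [318.5 218.4] [370. 244.]
```

View pics/w15z.png

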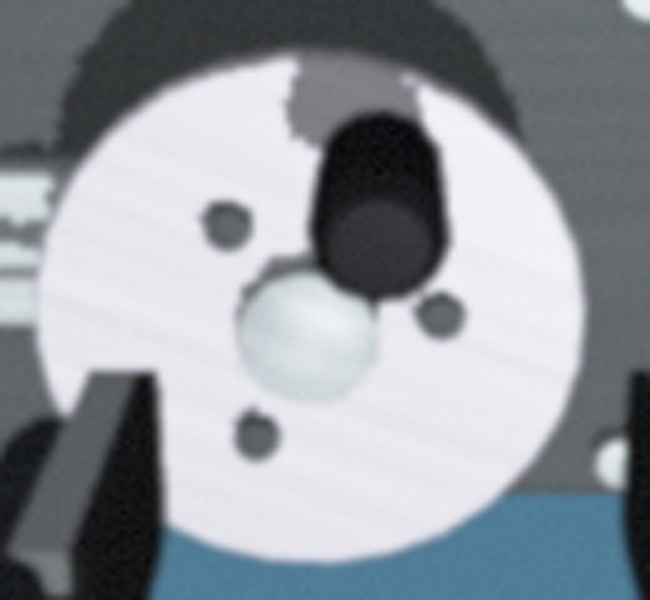

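The knob top at (379,247) in the crop gives θ ≈ -1.20, against the peak estimate of -1.19. The wheel stayed put and the gripper is clear, so I'll hand in.

```bash
python3 - <<'E'
from bench import ticket,manip
import numpy as np
s=manip.read_state();print(s['time'],s['tool_pos'],np.abs(s['joint_vel']).max(),s['wrist_force'])
print(ticket.sign_off())
E
```

```text
18.9 [0.46936429 0.07340488 0.15788626] 0.06114895098825028 [0.34518848 0.55941109 2.54022533]
the job is handed in; nothing more can be done
None
```

The wheel is left with the high spot at the plunger and the plunger still bearing on it. I handed the job in at 18.9 s; no verdict is reported.

**What I did:**
- I slid the carriage forward by its post until the plunger was about 4.7 mm in on the plain rim, then let go. The dial did not change on release.
- I turned the wheel by the knob in 0.8 rad steps. The dial stayed at 4.7 mm until it jumped to 10.5 mm.
- I measured both sides of the bump, 9.07 mm and 8.63 mm. I set the wheel at the midpoint they implied, released the knob and lifted clear.

**Last checks:**
- **Plunger:** the dial reads 10.6 mm after release. That is about 5.9 mm above the plain rim, against the 6 mm expected, and well short of the 15 mm end of travel.
- **Wheel position:** the knob is at -1.20 rad by the camera, against a peak estimate of -1.19 rad.
- **Uncertainty:** the separate peak estimates ranged from -1.17 to -1.21 rad, so the peak position is good to about ±0.02 rad.
- **Arm:** the gripper hung clear of everything, though the arm was still settling slightly (0.06 rad/s) at hand-in. The largest wrist force in the readings was about 12 N.
- **Bystanders:** the arm went near none of them, but I did not measure their positions again at the end.

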